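Present a bearing ball on the counter tray

TASK

A customer wants to see the steel bearing ball: take it (not the orange plastic one) out of the wooden block, set it in the round pocket of the white tray while the tray stands on the counter and let go of it, then lift the tray by its orange handle and carry it to the green mat, kept close to level so that the ball never leaves its pocket. Finish while still holding the tray up by its handle: level, at rest, the ball over the middle of the mat and the tray's underside about 10 cm above it. Do not drop the ball, and leave the other ball, the jar, the chain box and the wrench where they are.

Things in the scene. Friction and masses are not known exactly. Their poses are not given: they have to be found in the camera images.
- tray: Loose white plastic tray, plate 160 (x) x 70 (y) x 12 (z) mm, about 0.22 kg, on the counter. Origin: centre of its underside, z up. Round open pocket 24 mm wide, 4 mm deep, with a dark floor, at +55 mm on its x axis; dark flat pad on its -x half. In the middle an orange upright handle, 46 mm long (x), 14 mm thick (y), its top 57 mm above the underside.
- tray_pocket (a point): Point where the centre of the ball lies when seated in the tray's pocket: 55 mm along the tray's +x from its middle, 22 mm above its underside (10 mm above the plate's top).
- tray_grip (a point): Point in the middle of the orange handle, 40 mm above the tray's underside, to grip across the handle's 14 mm thickness (the tray's y). Axes as the tray's.
- steel_ball: Loose bright steel ball, 28 mm in diameter, about 0.09 kg. Its origin is not its centre: use the centre point.
- steel_ball_center (a point): Centre of the steel ball.
- plastic_ball_center (a point): Centre of the orange plastic ball, 28 mm in diameter, loose in the block's other pocket; to be left alone.
- ball_block: Wooden block fixed to the counter, 120 (x) x 50 (y) x 20 (z) mm. Origin: centre of its underside. Two round pockets on its x axis at -32 and +32 mm, 24 mm wide, 4 mm deep, each with a ball whose centre lies 10 mm above the block's top; which ball is in which pocket varies.
- mat: Thin green square mat fixed to the counter, 150 x 150 x 3 mm. Origin: centre of its underside. One of block and mat lies to the left of the tray, the other to the right; which is where varies.
- grease_jar: Loose closed jar, 60 mm wide, 75 mm tall; origin centre of underside. To be left alone.
- chain_box: Loose white carton, 90 x 130 x 40 mm; origin centre of underside. To be left alone.
- wrench: Loose steel wrench 160 mm long, lying across the counter close to the robot; to be left alone.
Things that resemble listed ones, but are neither listed nor needed, are in the scene too. What is shaped like the tray but turquoise is not meant.

How it is judged:
By the outcome, as a careful person would: the job done as asked, in the order asked, and still so for the second after the job is handed in, while the arm keeps its last pose, push and grip.
It also fails if it takes over 54 s, if anything falls off the work surface, if the arm or the gripper's body presses on something with over 40 N, if the wrist force passes 120 N, or if a joint passes its speed limit or range.

ROBOT

A 6-joint arm with a two-finger parallel gripper is mounted at the origin on the work surface. World frame = base frame: x ahead of the robot, y to its left, z up, the work surface at z = 0. Lengths are in mm, angles in degrees, forces in N, time in s.
With the tool pointing down it reaches from about 300 to 850 mm from the base axis. Payload 4.2 kg.
Tool frame: the origin (TCP) lies between the finger pads, 19 mm behind the fingertips; this is the grasp point; z points along the fingers, y is the line along which they close (so a half turn about z gives the same grasp; the last joint's range is limited). The gripper opens to 91 mm and grips with 3 to 60 N. Pads are 32 mm wide; open, the fingers measure 118 mm over their backs; the gripper's body (76 mm by 178 mm) begins 60 mm behind the grasp point.
Start: joints at [73.51, 18.312, 89.639, -0, 72.044, -1.146], TCP at [152.152, 554.519, 232.776] pointing down, gripper open.
Joint ranges: [-177.97, 177.97], [-48.28, 115.42], [12.27, 149.76], [-77.06, 257.06], [2.81, 150.46], [-146.56, 146.56]. Speed limits (degrees/s): [147.25, 147.25, 180, 180, 180, 180].

INTERFACE

Orientations are given as [roll, pitch, yaw] about the fixed x, y, z axes, in that order (R = Rz(yaw) Ry(pitch) Rx(roll)).
In Python, from workcell import env, cams gives the robot as it stands.
- The arm moves only by the tool apply_moves, never from a script. Its argument "deltas" is a list of rows, each a list of 5 numbers: the shift along the tool's x, y, z in m, then the turn about the tool's z in rad, then the opening, from -1 (shut) to 1 (fully open), so that 0 is half open. In form: [[tx, ty, tz, roll, gripper], ...]. A call has 1 to 5 rows; each row is the pose to reach, as a shift and turn from the pose commanded when the call began, along the tool's axes at that moment; what a row does not reach only later rows make up. A row lasts 1/10 s, in which the tool goes at most 50 mm and 8.59 degrees, less where a joint would pass 70% of its speed; a pose out of reach is approached as far as the arm can. A call with a gripper value outside its range is refused whole. The fingers move at their own pace and stop on an object; "grip_force" is the grip in N (left out, the last holds). Time passes only in rows, so rows that repeat a pose let the fingers close. It gives the time, the measured TCP pose, the force, the opening and the grip force at its end, in the units of the state.
- env.state(): the state, without advancing time (a new reading comes with each control period).
- cams.grab_frame(name): name is "scene" or "side" or "wrist"; returns the picture (420x560x3 uint8, blue, green, red); there is no depth.
- cams.get_calibration(name): a dict with "mtx" (3x3 intrinsics, pixels), "k1" (the pictures are not rectified: a ray, as slopes to the right and down, at radius r is drawn at 1 + k1 r^2 times it, then the intrinsics apply), "eye" and "attitude" of the camera in the world; the wrist camera has in their place "tool_from_camera" (4x4, takes a point from camera to tool coordinates, whose origin is the TCP and whose axes are the flange's). Camera axes: x right, y down, z forward; pixel columns grow to the right and rows downward; lengths in mm; the calibration is good to about 2 mm. A picture is of the moment at which its call begins: read the wrist's pose just before it. get_calibration takes no time and is no camera call.
- env.job_done(): hands the job in; it is judged then, once.
The state is a dict: "time_s": time; "qpos": joint angles; "qvel": joint speeds; "effort": joint torques, N m; "ee_pos": TCP position; "ee_rot": TCP orientation; "force": force on the tool from outside, world axes, zero at the start; "torque": the same for the moment, N m; "gripper_width": finger opening in mm; "gripper_force": force on a finger pad.
Only numpy, scipy, OpenCV 4.12 (cv2) and the standard library are available. Lean on these libraries where they do the work, as an engineer would, in place of code of your own. Each camera call takes 0.05 s, during which the arm holds its last target. There are 200 camera calls.

## Working session

There is one attempt and no reset: what is moved stays moved. The work goes in short steps, Python scripts to look and compute and a tool call to move; the robot and the scene stay as the last step left them, time stands still between calls to the robot, and variables do not carry over. Pictures are saved under pics/ and viewed, at most 10 in all, crops included, and the job is handed in when it is done.

Besides the shell and the picture viewer there is one more tool, called after ">>>" as a command line: name --pt "numbers of a row" for each row, then --argument value for the rest. apply_moves: Moves the arm, as the interface text tells. Its arguments: {"type":"object","properties":{"deltas":{"type":"array"},"grip_force":{"type":"number"}},"required":["deltas"]}

```bash
mkdir -p pics; python3 - <<'E'
from workcell import env,cams
import cv2,numpy as np
s=env.state();print(s)
a=cams.grab_frame("scene");b=cams.grab_frame("side")
cv2.imwrite("pics/scene.png",a);cv2.imwrite("pics/side.png",b)
for n in("scene","side","wrist"):print(n,cams.get_calibration(n))
E
```

```text
{'time_s': 0.0, 'qpos': array([ 7.35104587e+01,  1.83503777e+01,  8.97061994e+01,  1.37482474e-03,
        7.20441445e+01, -1.14713778e+00]), 'qvel': array([-0.07844652,  0.0943718 , -0.0375394 ,  0.07101664, -0.07861181,
        0.01071875]), 'effort': array([ 6.57077703e-05, -4.12456226e+01, -2.31973332e+01,  7.28640589e-02,
        4.54732880e-02, -1.36641665e-04]), 'ee_pos': array([152.00673395, 554.05154703, 231.93432345]), 'ee_rot': array([-1.79899325e+02, -3.32329792e-03,  1.64657169e+02]), 'force': array([ 0.34761859, -0.11081347, -0.83319999]), 'torque': array([-0.06285923,  0.03334326, -0.004869  ]), 'gripper_force': 0.0, 'gripper_width': 91.37795663996312}
scene {'mtx': array([[539.18813323,   0.        , 271.18684075],
       [  0.        , 539.18813323, 209.55440094],
       [  0.        ,   0.        ,   1.        ]]), 'k1': -0.1383603849866328, 'eye': array([1028.65351551, -704.8488794 ,  996.13398473]), 'attitude': array([-137.0315571 ,    0.86378991,   31.60868054])}
side {'mtx': array([[389.25247269,   0.        , 282.19234341],
       [  0.        , 389.25247269, 203.57359342],
       [  0.        ,   0.        ,   1.        ]]), 'k1': -0.009880395518393979, 'eye': array([ 465.34043477, -590.66514493,  477.62870558]), 'attitude': array([-123.86793061,   -1.19683295,   -7.65510645])}
wrist {'mtx': array([[324.02643414,   0.        , 279.11562092],
       [  0.        , 324.02643414, 204.01058406],
       [  0.        ,   0.        ,   1.        ]]), 'k1': -0.029151182933981324, 'tool_from_camera': array([[-5.58578630e-04, -9.59310486e-01, -2.82352758e-01,
         7.93467641e+01],
       [ 9.99999825e-01, -4.81227205e-04, -3.43301865e-04,
         1.62645444e-01],
       [ 1.93457250e-04, -2.82352901e-01,  9.59310587e-01,
        -1.51394643e+02],
       [ 0.00000000e+00,  0.00000000e+00,  0.00000000e+00,
         1.00000000e+00]])}
```

View pics/scene.png

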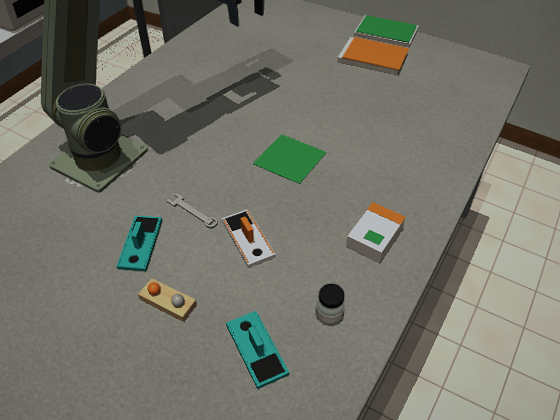

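View pics/side.png

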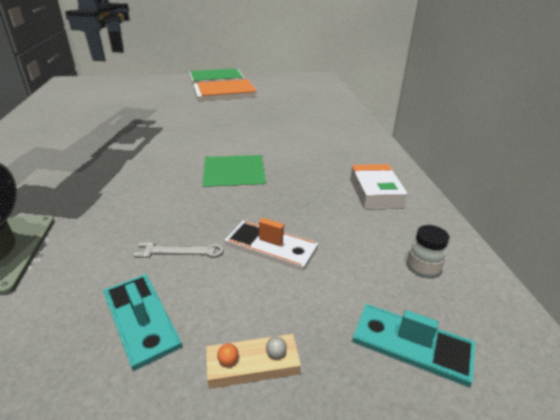

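The scene view has the steel ball at about (178,300), the orange ball at (154,288), the tray pocket at (253,259), and the mat centre near (290,159). In the side view the steel ball is at (277,347), the orange ball at (228,355), the pocket at (298,251), and the mat at (234,170).

```bash
cat > h.py <<'E'
from workcell import env,cams
import cv2,numpy as np
from scipy.spatial.transform import Rotation as Ro
def cam(n,s=None):
    c=cams.get_calibration(n)
    if n=="wrist":
        T=c["tool_from_camera"];Rt=Ro.from_euler("xyz",s["ee_rot"],degrees=True).as_matrix()
        return c["mtx"],c["k1"],Rt@T[:3,3]+s["ee_pos"],Rt@T[:3,:3]
    return c["mtx"],c["k1"],c["eye"],Ro.from_euler("xyz",c["attitude"],degrees=True).as_matrix()
def ray(c,p):
    u=cv2.undistortPoints(np.array([[p]],float),c[0],np.array([c[1],0,0,0.]))[0,0]
    d=c[3]@np.array([*u,1]);return c[2],d/np.linalg.norm(d)
def onz(c,p,z):
    o,d=ray(c,p);return o+d*(z-o[2])/d[2]
def tri(rs):
    A=sum(np.eye(3)-np.outer(d,d) for o,d in rs);b=sum((np.eye(3)-np.outer(d,d))@o for o,d in rs)
    x=np.linalg.solve(A,b);return x,[np.linalg.norm(np.cross(d,x-o)) for o,d in rs]
def proj(c,P):
    R=c[3].T;return cv2.projectPoints(np.array([P],float),cv2.Rodrigues(R)[0],-R@c[2],c[0],np.array([c[1],0,0,0.]))[0][0,0]
E
python3 - <<'E'
from h import *
np.set_printoptions(precision=1,suppress=True)
a=cam("scene");b=cam("side")
for n,p,q,z in[("steel",(178,300),(277,347),30),("orange",(154,288),(228,355),30),("pocket",(253,259),(298,251),8)]:
    print(n,*tri([ray(a,p),ray(b,q)]),onz(a,p,z),onz(b,q,z))
print("mat");
for p in[(286,136),(326,153),(300,182),(253,159)]:print(onz(a,p,3))
for p in[(204,157),(264,156),(266,184),(203,185)]:print(onz(b,p,3))
print("tray scene",[onz(a,p,12) for p in[(222,217),(244,210),(274,255),(250,263)]])
print("tray side",[onz(b,p,12) for p in[(239,222),(317,242),(306,262),(226,239)]])
A=cv2.imread("pics/scene.png");B=cv2.imread("pics/side.png")
f=lambda I,x,y,w,h:cv2.resize(I[y:y+h,x:x+w],(w*4,h*4),interpolation=cv2.INTER_CUBIC)
cv2.imwrite("pics/c1.png",np.vstack([np.hstack([f(A,210,200,80,75),f(A,125,270,80,75)]),np.hstack([f(B,220,205,100,70),f(B,220,325,60,70)])]))
E
```

```text
steel [ 511.2 -272.1   30.5] [np.float64(1.4245312817141804), np.float64(1.4245312817142288)] [ 511.8 -273.3   30. ] [ 510.9 -270.1   30. ]
orange [ 446.3 -275.2   29.3] [np.float64(0.9413451051081971), np.float64(0.9413451051081834)] [ 447.4 -276.5   30. ] [ 446.  -274.6   30. ]
pocket [577.  -80.2  18.3] [np.float64(9.316955171070498), np.float64(9.316955171070685)] [579.3 -83.3   8. ] [576.4 -56.1   8. ]
mat
[415.5 344.7   3. ]
[549.4 337.5   3. ]
[544.2 199.    3. ]
[387.7 212.2   3. ]
[393.2 348.9   3. ]
[551.4 340.    3. ]
[542.4 195.2   3. ]
[395.5 205.2   3. ]
tray scene [array([444.3, -15.5,  12. ]), array([478. ,  32.1,  12. ]), array([616.5, -50.9,  12. ]), array([581.5, -99. ,  12. ])]
tray side [array([472.7,  39.1,  12. ]), array([615.2, -39.2,  12. ]), array([584.5, -91.2,  12. ]), array([446.2, -12. ,  12. ])]
```

View pics/c1.png

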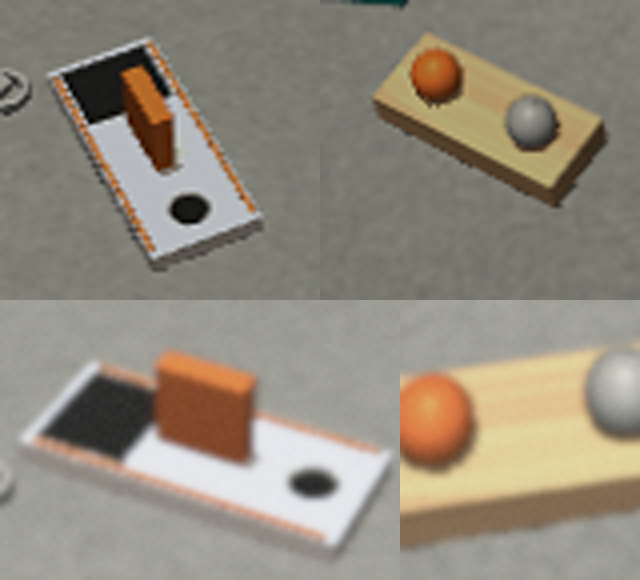

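The crops show the tray's pocket pointing along about -30° yaw, with the steel ball in the block's +x pocket. I'll move to a point above and between block and tray for a wrist view.

```bash
cat >> h.py <<'E'
np.set_printoptions(precision=2,suppress=True)
def go(x,y,z,yaw):
    s=env.state();R=Ro.from_euler("xyz",s["ee_rot"],degrees=True).as_matrix()
    d=R.T@(np.array([x,y,z])-s["ee_pos"]);t=-((yaw-s["ee_rot"][2]+180)%360-180)
    print("t",s["time_s"],"pos",s["ee_pos"],"rot",s["ee_rot"],"w",s["gripper_width"],"delta m",np.round(d/1000,4),"rad",round(np.radians(t),3))
E
python3 -c "
from h import *
go(500,-160,190,175)"
```

```text
t 0.1 pos [152.03 554.09 232.02] rot [-179.91   -0.    164.66] w 91.19607602452021 delta m [-0.52 -0.6   0.04] rad -0.181
```

>>> apply_moves --pt "-0.03 -0.035 0 0 0" --pt "-0.062 -0.072 0 0 0" --pt "-0.094 -0.109 0 0 0" --pt "-0.126 -0.146 0 0 0" --pt "-0.158 -0.183 0 0 0"

```text
time_s: 0.6
ee_pos: [256.3, 334.3, 232.5]
ee_rot: [-180.0, 0.0, 164.7]
force: [1.0, 0.2, 0.1]
gripper_width: 54.3
gripper_force: 0.0
```

>>> apply_moves --pt "-0.032 -0.037 0 0 0" --pt "-0.064 -0.074 0 0 0" --pt "-0.096 -0.111 0 0 0" --pt "-0.128 -0.148 0 0 0" --pt "-0.16 -0.185 0 0 0"

```text
time_s: 1.1
ee_pos: [361.6, 113.6, 232.7]
ee_rot: [180.0, 0.0, 164.7]
force: [0.7, 1.0, 0.6]
gripper_width: 45.7
gripper_force: 0.0
```

>>> apply_moves --pt "-0.032 -0.037 0 0 0" --pt "-0.064 -0.074 0 0 0" --pt "-0.096 -0.111 0 0 0" --pt "-0.128 -0.148 0 0 0" --pt "-0.16 -0.185 0 0 0"

```text
time_s: 1.6
ee_pos: [467.0, -107.3, 232.5]
ee_rot: [180.0, -0.0, 164.6]
force: [0.5, 0.6, 0.8]
gripper_width: 45.6
gripper_force: 0.0
```

>>> apply_moves --pt "-0.032 -0.037 0.01 -0.1 0" --pt "-0.04 -0.045 0.04 -0.18 0" --pt "-0.04 -0.045 0.04 -0.18 0" --pt "-0.04 -0.045 0.04 -0.18 0" --pt "-0.04 -0.045 0.04 -0.18 0"

```text
time_s: 2.1
ee_pos: [493.5, -158.4, 193.8]
ee_rot: [-180.0, 0.1, 175.0]
force: [0.1, -0.1, 0.3]
gripper_width: 45.6
gripper_force: 0.0
```

```bash
python3 - <<'E'
from h import *
go(500,-160,190,175)
I=cams.grab_frame("wrist");cv2.imwrite("pics/w1.png",I);cv2.imwrite("pics/w1b.png",cv2.resize(I,(800,600),interpolation=cv2.INTER_CUBIC))
E
```

```text
t 2.1 pos [ 493.51 -158.43  193.81] rot [-180.      0.07  174.97] w 45.58522693688756 delta m [-0.01 -0.    0.  ] rad -0.0
```

View pics/w1b.png

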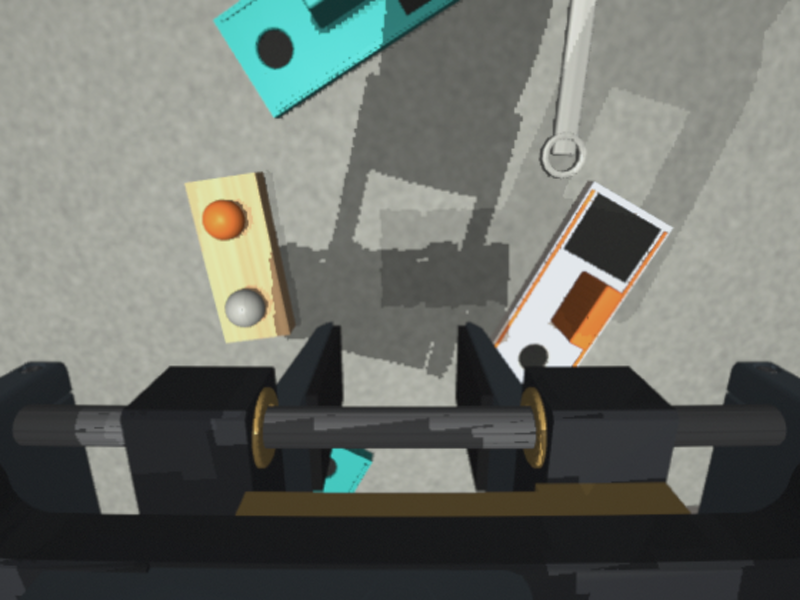

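The wrist view (×1.43) shows the steel ball at (245,308) and the orange ball at (223,219). The tray pocket is at (533,357), and the tray's far corners are at (595,183) and (671,229).

```bash
python3 - <<'E'
from h import *
s=env.state();w=cam("wrist",s);k=1.42857
a=cam("scene");b=cam("side")
W=lambda p:((p[0]+.5)/k-.5,(p[1]+.5)/k-.5)
for n,p,z in[("steel",(245,308),30),("orange",(223,219),30),("pocket",(533,357),8),("pocketrim",(533,357),12),("c1",(595,183),12),("c2",(671,229),12),("blk",(185,183),20),("blk",(257,172),20),("blk",(226,342),20)]:print(n,onz(w,W(p),z))
print("steel tri",tri([ray(w,W((245,308))),ray(a,(178,300)),ray(b,(277,347))]))
print("pocket tri",tri([ray(w,W((533,357))),ray(a,(257.5,252.3)),ray(b,(298,251))]))
print("pocket",onz(a,(257.5,252.3),10),onz(b,(298,251),10))
print("scene",[onz(a,p,12) for p in[(222.5,218.5),(248,210),(275.5,254.5),(248,265)]])
print("side",[onz(b,p,12) for p in[(244,220.5),(317,244),(302,265),(225.5,240)]])
go(511,-272,100,182)
E
```

```text
steel [ 509.99 -271.28   30.  ]
orange [ 445.45 -274.76   30.  ]
pocket [577.33 -58.8    8.  ]
pocketrim [575.39 -59.89  12.  ]
c1 [445.15 -15.16  12.  ]
c2 [482.68  41.68  12.  ]
blk [ 419.52 -300.3    20.  ]
blk [ 416.89 -249.2    20.  ]
blk [ 538.71 -294.61   20.  ]
steel tri (array([ 510.73, -271.55,   29.39]), [np.float64(0.5272102755327718), np.float64(1.4653672967772011), np.float64(1.517815114529042)])
pocket tri (array([576.7 , -59.45,   8.83]), [np.float64(0.4415884012334363), np.float64(2.0910043880529674), np.float64(1.7753856816820432)])
pocket [578.46 -62.57  10.  ] [575.9  -58.38  10.  ]
scene [array([448.23, -18.93,  12.  ]), array([486.59,  37.24,  12.  ]), array([618.67, -47.9 ,  12.  ]), array([ 580.67, -106.19,   12.  ])]
side [array([482.88,  43.14,  12.  ]), array([614.02, -44.96,  12.  ]), array([576.18, -97.99,  12.  ]), array([445.23, -14.85,  12.  ])]
t 2.15 pos [ 493.68 -158.38  194.09] rot [-179.99    0.12  175.  ] w 45.37709040759655 delta m [-0.03 -0.11  0.09] rad -0.122
```

>>> apply_moves --pt "-0.01 -0.04 0.02 -0.08 0" --pt "-0.017 -0.08 0.05 -0.14 0" --pt "-0.027 -0.111 0.08 -0.14 0" --pt "-0.027 -0.111 0.094 -0.14 0" --pt "-0.027 -0.111 0.094 -0.14 0"

```text
time_s: 2.65
ee_pos: [509.7, -271.5, 97.5]
ee_rot: [179.9, -0.2, -177.0]
force: [-0.8, 1.0, -0.5]
gripper_width: 45.9
gripper_force: 0.0
```

```bash
python3 - <<'E'
from h import *
s=env.state();go(510.4,-271.4,41,183.1)
I=cams.grab_frame("wrist");w=cam("wrist",s)
print(proj(w,(510.4,-271.4,30)))
J=cv2.resize(I[100:400,130:430],(600,600),interpolation=cv2.INTER_CUBIC)
cv2.imwrite("pics/w2.png",J)
E
```

```text
t 2.65 pos [ 509.72 -271.46   97.53] rot [ 179.88   -0.16 -177.04] w 45.87234413085535 delta m [-0.   -0.    0.06] rad -0.002
[279.14 225.09]
```

View pics/w2.png

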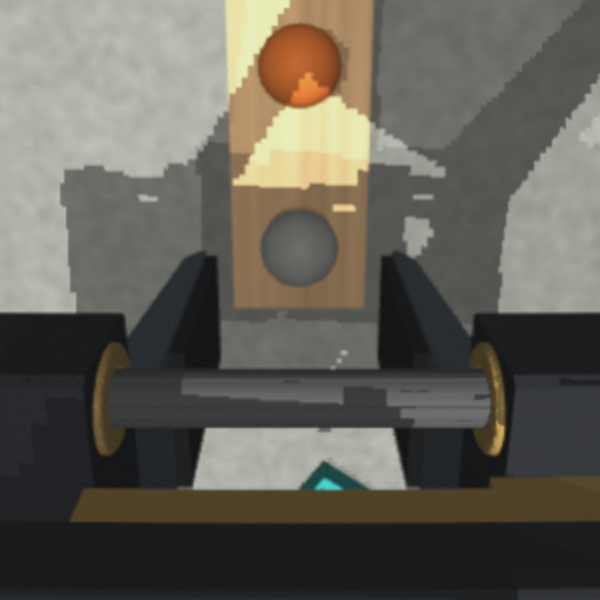

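The steel ball is centred between the fingers at (300,247). I'll descend straight down.

>>> apply_moves --pt "0 0 0.025 0 0" --pt "0 0 0.045 0 0" --pt "0 0 0.055 0 0" --pt "0 0 0.055 0 0"

```text
time_s: 3.1
ee_pos: [510.7, -271.2, 44.1]
ee_rot: [180.0, -0.0, -176.9]
force: [-0.4, -0.0, 0.0]
gripper_width: 45.7
gripper_force: 0.0
```

>>> apply_moves --pt "0 0 0 0 -0.2" --pt "0 0 0 0 -0.35" --pt "0 0 0 0 -0.5" --pt "0 0 0 0 -0.7" --pt "0 0 0 0 -1" --grip_force 15

```text
time_s: 3.6
ee_pos: [511.3, -272.4, 44.7]
ee_rot: [-180.0, 0.1, -177.0]
force: [0.1, 1.5, 6.2]
gripper_width: 26.7
gripper_force: 15.0
```

>>> apply_moves --pt "0 0 0 0 -1" --pt "0 0 0 0 -1" --pt "0 0 0 0 -1"

```text
time_s: 3.9
ee_pos: [511.3, -272.4, 44.7]
ee_rot: [-180.0, 0.1, -177.0]
force: [-0.8, 0.7, 5.7]
gripper_width: 26.6
gripper_force: 15.0
```

Width is 26.6 with an upward push, so the grip may be too high. I'll reopen and regrip 3.5 mm lower.

>>> apply_moves --pt "0 0 0 0 -0.2" --pt "0 0 0 0 -0.2" --pt "0 0 0.002 0 -0.2" --pt "0 0 0.0035 0 -0.2" --pt "0 0 0.0035 0 -0.2"

```text
time_s: 4.4
ee_pos: [510.3, -272.0, 39.6]
ee_rot: [180.0, -0.1, -177.0]
force: [0.3, -0.3, 0.3]
gripper_width: 36.1
gripper_force: 0.0
```

```bash
python3 - <<'E'
from h import *
s=env.state();go(510,-271.5,41,183.1);print(s["force"])
I=cams.grab_frame("wrist")
cv2.imwrite("pics/w3.png",cv2.resize(I[100:350,155:405],(600,600),interpolation=cv2.INTER_CUBIC))
E
```

```text
t 4.4 pos [ 510.26 -272.03   39.64] rot [ 179.96   -0.06 -177.01] w 36.12732359056411 delta m [ 0.  0. -0.] rad -0.002
[ 0.27 -0.26  0.26]
```

View pics/w3.png

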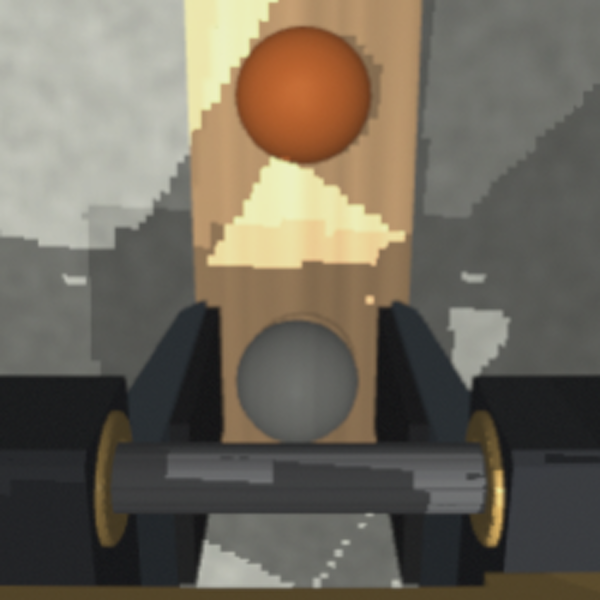

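The ball is still seated between the pads, centred at about (297,381). I'll close now.

>>> apply_moves --pt "0 0 0 0 -0.3" --pt "0 0 0 0 -0.4" --pt "0 0 0 0 -0.6" --pt "0 0 0 0 -1" --pt "0 0 0 0 -1" --grip_force 15

```text
time_s: 4.95
ee_pos: [510.7, -272.2, 40.3]
ee_rot: [-180.0, 0.0, -177.0]
force: [-0.2, -0.0, -0.5]
gripper_width: 26.7
gripper_force: 15.0
```

>>> apply_moves --pt "0 0 -0.005 0 -1" --pt "0 0 -0.015 0 -1" --pt "0 0 -0.03 0 -1" --pt "0 0 -0.05 0 -1" --pt "0 0 -0.07 0 -1"

```text
time_s: 5.45
ee_pos: [510.6, -272.1, 111.6]
ee_rot: [-180.0, 0.0, -177.0]
force: [0.6, 0.3, -0.4]
gripper_width: 26.6
gripper_force: 15.0
```

```bash
python3 - <<'E'
from h import *
s=env.state();print(s["force"],s["gripper_force"]);go(576.7,-59.5,110,146.5)
I=cams.grab_frame("side");w=cams.grab_frame("wrist")
cv2.imwrite("pics/l1.png",np.hstack([cv2.resize(I[250:400,180:330],(400,400)),cv2.resize(w[100:350,155:405],(400,400))]))
E
```

```text
[ 0.61  0.3  -0.45] 14.99995619058609
t 5.45 pos [ 510.64 -272.12  111.64] rot [-180.      0.02 -177.  ] w 26.56919297097602 delta m [-0.08  0.21  0.  ] rad 0.637
```

View pics/l1.png

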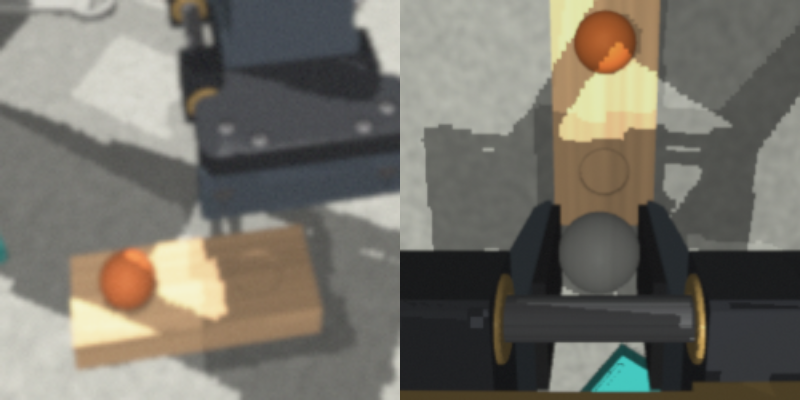

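The ball is held clear of the block, at about (600,252) in the right panel, and the orange ball is undisturbed. Next I'll compute the ball's offset in the tool frame and the approach over the pocket.

```bash
python3 - <<'E'
from h import *
c=cams.get_calibration("wrist");T=c["tool_from_camera"]
w=(c["mtx"],c["k1"],T[:3,3],T[:3,:3])
print("ball in tool",onz(w,(279.5,257.2),10))
go(576.7,-59.5,110,146.5)
E
```

```text
ball in tool [ 1.57  0.1  10.  ]
t 5.55 pos [ 512.52 -273.22  113.71] rot [-179.79    0.35 -177.01] w 26.584174291811667 delta m [-0.08  0.21  0.  ] rad 0.637
```

>>> apply_moves --pt "-0.01 0.025 0 0.1 -1" --pt "-0.025 0.07 0 0.25 -1" --pt "-0.04 0.115 0 0.4 -1" --pt "-0.055 0.155 0 0.52 -1" --pt "-0.068 0.19 0 0.6 -1"

```text
time_s: 6.05
ee_pos: [568.6, -76.5, 109.6]
ee_rot: [180.0, -0.1, 148.4]
force: [0.4, -0.2, -2.3]
gripper_width: 27.0
gripper_force: 15.0
```

>>> apply_moves --pt "0.006 0.014 0 0.02 -1" --pt "0.006 0.02 0 0.035 -1" --pt "0.006 0.02 0 0.035 -1" --pt "0.006 0.02 0 0.035 -1"

```text
time_s: 6.45
ee_pos: [573.6, -59.5, 109.9]
ee_rot: [-180.0, -0.0, 146.6]
force: [0.2, 0.9, -0.7]
gripper_width: 26.9
gripper_force: 15.0
```

```bash
python3 - <<'E'
from h import *
np.set_printoptions(precision=4,suppress=True)
s=env.state()
I=cams.grab_frame("wrist")
P=[s["ee_pos"]]
for i in range(3):
    P.append(env.state()["ee_pos"]); 
print(P);go(576.7,-59.5,90,146.5)
w=cam("wrist",s);print("pocket pred",proj(w,(576.7,-59.5,12)))
cv2.imwrite("pics/w5.png",I);cv2.imwrite("pics/w5b.png",cv2.resize(I[60:360,130:430],(600,600),interpolation=cv2.INTER_CUBIC))
E
```

```text
[array([573.6483, -59.5463, 109.9494]), array([573.6021, -59.7576, 110.0181]), array([573.6021, -59.7576, 110.0181]), array([573.6021, -59.7576, 110.0181])]
t 6.5 pos [573.6021 -59.7576 110.0181] rot [-179.9752   -0.0173  146.552 ] w 26.54351459969559 delta m [-0.0024  0.0019  0.02  ] rad 0.001
pocket pred [280.972  214.1736]
```

View pics/w5b.png

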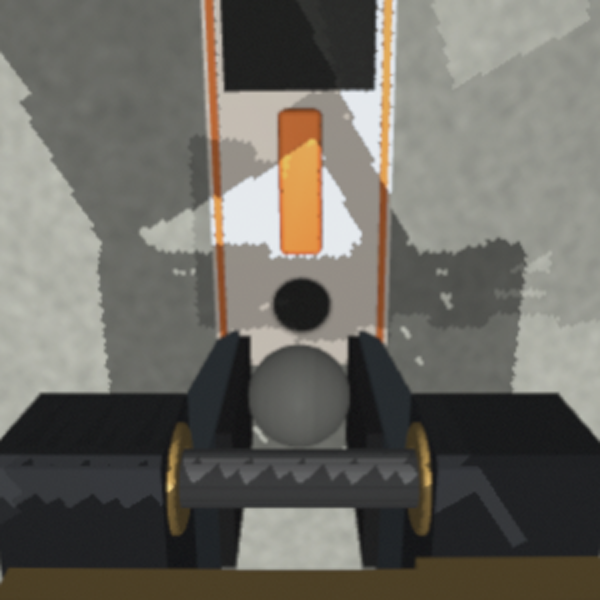

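The tray is well aligned with the fingers. The pocket is at (302,305) in the crop, the held ball at (299,396), and the handle top runs through x≈300.

```bash
python3 - <<'E'
from h import *
c=cams.get_calibration("wrist");T=c["tool_from_camera"]
w=(c["mtx"],c["k1"],T[:3,3],T[:3,:3])
W=lambda p:(p[0]/2+129.75,p[1]/2+59.75)
print("ball",onz(w,W((299,396)),10),"pocket",onz(w,W((302,305)),98),onz(w,W((302,305)),99))
print("handle ends",onz(w,W((300.5,109)),53),onz(w,W((300.5,254)),53))
print("edges",[onz(w,W(p),98) for p in[(204,0),(396,0),(224,335),(383,335)]])
E
```

```text
ball [ 1.31  0.34 10.  ] pocket [-0.93  1.59 98.  ] [-1.26  1.6  99.  ]
handle ends [76.26  0.85 53.  ] [30.91  0.86 53.  ]
edges [array([113.32, -33.46,  98.  ]), array([113.28,  35.03,  98.  ]), array([-13.84, -30.38,  98.  ]), array([-13.88,  34.82,  98.  ])]
```

>>> apply_moves --pt "-0.0023 0.001 0.02 0 -1" --pt "-0.0023 0.001 0.045 0 -1" --pt "-0.0023 0.001 0.065 0 -1" --pt "-0.0023 0.001 0.072 0 -1" --pt "-0.0023 0.001 0.072 0 -1"

```text
time_s: 7.0
ee_pos: [575.6, -59.9, 37.4]
ee_rot: [-179.9, -0.1, 146.5]
force: [-1.4, 0.2, -0.7]
gripper_width: 26.6
gripper_force: 15.0
```

>>> apply_moves --pt "0 0 0.001 0 -1" --pt "0 0 0.002 0 -1" --pt "0 0 0.003 0 -1" --pt "0 0 0.003 0 -1"

```text
time_s: 7.4
ee_pos: [576.6, -59.1, 35.7]
ee_rot: [180.0, 0.0, 146.6]
force: [-0.1, -0.6, -0.8]
gripper_width: 27.1
gripper_force: 15.0
```

>>> apply_moves --pt "0 0 0.001 0 -1" --pt "0 0 0.002 0 -1" --pt "0 0 0.002 0 -1" --pt "0 0 0.002 0 -1"

```text
time_s: 7.8
ee_pos: [576.4, -59.1, 33.2]
ee_rot: [180.0, -0.0, 146.6]
force: [0.0, 0.7, -1.3]
gripper_width: 26.7
gripper_force: 15.0
```

```bash
python3 - <<'E'
from h import *
s=env.state()
I=cams.grab_frame("wrist");S=cams.grab_frame("side")
print(s["ee_pos"],s["force"])
cv2.imwrite("pics/w6b.png",np.hstack([cv2.resize(I[130:330,180:380],(400,400),interpolation=cv2.INTER_CUBIC),cv2.resize(S[190:290,250:350],(400,400),interpolation=cv2.INTER_CUBIC)]))
E
```

```text
[576.36 -59.06  33.17] [ 0.04  0.68 -1.25]
```

View pics/w6b.png

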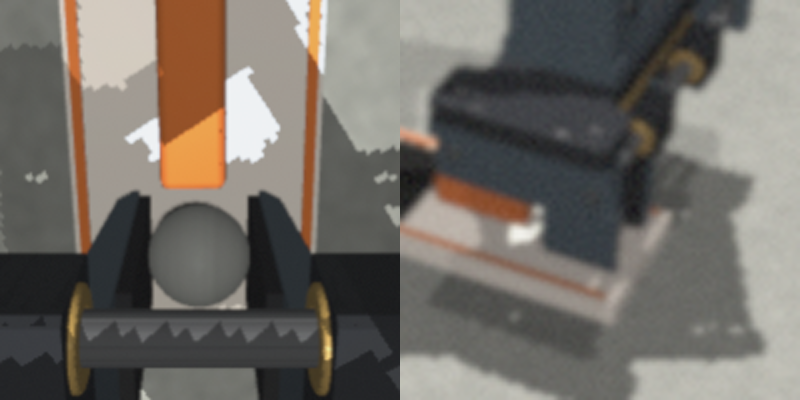

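The ball is low over the tray between the pads, at left panel (199,254). The handle's near end is at (194,187), which I'll use to check alignment.

```bash
python3 - <<'E'
from h import *
c=cams.get_calibration("wrist");T=c["tool_from_camera"]
w=(c["mtx"],c["k1"],T[:3,3],T[:3,:3])
W=lambda p:(p[0]/2+179.75,p[1]/2+129.75)
print("handle end",onz(w,W((194,187)),-23.8),"ball",onz(w,W((199,254)),10))
print("handle far",[onz(w,W(p),-23.8) for p in[(157,0),(227,0),(162,180),(226,180)]])
print("edges",[onz(w,W(p),21.2) for p in[(60,0),(329,0),(82,250),(311,250)]])
E
```

```text
handle end [ 33.48  -0.71 -23.8 ] ball [ 1.91  0.34 10.  ]
handle far [array([ 71.68,  -7.73, -23.8 ]), array([ 71.67,   5.75, -23.8 ]), array([ 35.03,  -7.37, -23.8 ]), array([ 35.03,   5.96, -23.8 ])]
edges [array([ 69.01, -35.87,  21.2 ]), array([68.97, 34.27, 21.2 ]), array([ -2.21, -33.77,  21.2 ]), array([-2.24, 32.99, 21.2 ])]
```

>>> apply_moves --pt "0 -0.0006 0.0005 0 -1" --pt "0 -0.0006 0.001 0 -1" --pt "0 -0.0006 0.001 0 -1" --pt "0 -0.0006 0.001 0 -1"

```text
time_s: 8.3
ee_pos: [576.0, -59.6, 32.3]
ee_rot: [180.0, -0.0, 146.6]
force: [0.7, -0.1, -0.5]
gripper_width: 26.7
gripper_force: 15.0
```

>>> apply_moves --pt "0 0 0 0 -0.4" --pt "0 0 0 0 -0.36" --pt "0 0 0 0 -0.3" --pt "0 0 0 0 -0.2" --pt "0 0 0 0 -0.1"

```text
time_s: 8.8
ee_pos: [576.1, -59.6, 32.3]
ee_rot: [180.0, 0.0, 146.6]
force: [0.1, -0.7, -0.7]
gripper_width: 40.3
gripper_force: 0.0
```

>>> apply_moves --pt "0 0 0 0 0" --pt "0 0 -0.01 0 0" --pt "0 0 -0.03 0 0" --pt "0 0 -0.06 0 0" --pt "0 0 -0.08 0 0"

```text
time_s: 9.3
ee_pos: [576.8, -59.7, 114.7]
ee_rot: [179.9, 0.1, 146.6]
force: [1.3, 0.7, -0.1]
gripper_width: 45.9
gripper_force: 0.0
```

```bash
python3 - <<'E'
from h import *
s=env.state()
I=cams.grab_frame("wrist");S=cams.grab_frame("side");cv2.imwrite("pics/w7.png",I)
print(s["ee_pos"],s["ee_rot"],s["force"])
cv2.imwrite("pics/w7b.png",np.hstack([cv2.resize(I[60:310,155:405],(500,500),interpolation=cv2.INTER_CUBIC),cv2.resize(S[190:290,250:310],(300,500),interpolation=cv2.INTER_CUBIC)]))
E
```

```text
[576.8  -59.7  114.74] [179.93   0.13 146.61] [ 1.28  0.74 -0.11]
```

View pics/w7b.png

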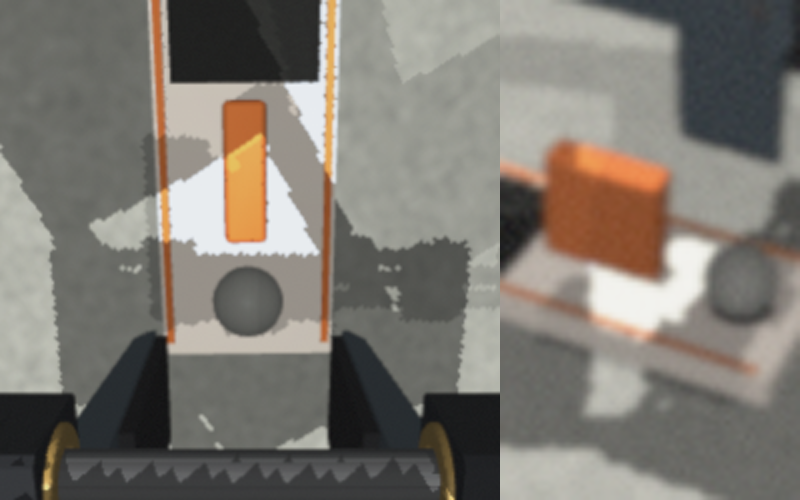

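The ball sits in the pocket at (248,300), and the handle top runs from (244,100) to (245,241), aligned with the fingers. That was my tenth picture, so from here I'll rely on numbers.

```bash
python3 - <<'E'
from h import *
c=cams.get_calibration("wrist");T=c["tool_from_camera"]
w=(c["mtx"],c["k1"],T[:3,3],T[:3,:3])
W=lambda p:(p[0]/2+154.75,p[1]/2+59.75)
z=113.5
for zz in(z,):
  print("handle",[onz(w,W(p),zz-57) for p in[(244,100),(245,241)]])
  print("sides",[onz(w,W(p),zz-57) for p in[(222,110),(267,110),(224,235),(267,235)]])
  print("ball",onz(w,W((248,300)),zz-22),"edges",[onz(w,W(p),zz-12) for p in[(149,0),(341,0),(169,340),(329,340)]])
go(531,-29,90,146.5)
E
```

```text
handle [array([78.9 , -1.15, 56.5 ]), array([34.45, -0.94, 56.5 ])]
sides [array([75.92, -7.98, 56.5 ]), array([75.91,  5.97, 56.5 ]), array([36.45, -7.79, 56.5 ]), array([36.44,  6.25, 56.5 ])]
ball [ 3.23 -0.02 91.5 ] edges [array([113.8 , -35.75, 101.5 ]), array([113.76,  33.71, 101.5 ]), array([-17.36, -32.97, 101.5 ]), array([-17.4 ,  33.71, 101.5 ])]
t 9.4 pos [578.26 -59.9  115.98] rot [179.81   0.38 146.61] w 45.63359890971342 delta m [ 0.06 -0.    0.03] rad 0.002
```

>>> apply_moves --pt "0.03 0 0 0 0" --pt "0.053 -0.0008 0 0 0" --pt "0.053 -0.0008 0 0 0" --pt "0.053 -0.0008 0 0 0" --pt "0.053 -0.0008 0 0 0"

```text
time_s: 9.9
ee_pos: [532.3, -31.5, 112.1]
ee_rot: [180.0, 0.0, 146.6]
force: [-0.0, 0.2, 0.0]
gripper_width: 45.4
gripper_force: 0.0
```

```bash
python3 -c "
from h import *
np.set_printoptions(precision=4)
go(534,-31,40,146.5)
c=cam('wrist',env.state());I=cams.grab_frame('wrist')
h=cv2.cvtColor(I,cv2.COLOR_BGR2HSV);m=cv2.inRange(h,(5,150,60),(18,255,255))
n,l,st,ce=cv2.connectedComponentsWithStats(m)
for i in np.argsort(-st[1:,4])[:3]+1:print(st[i],ce[i])
for z in(40,57):print(z,proj(c,(531,-29,z)))
"
```

```text
t 9.9 pos [532.2925 -31.4882 112.1082] rot [179.98     0.047  146.6002] w 45.39104777079177 delta m [-0.0011  0.0013  0.0721] rad 0.002
[ 269  181   20   75 1333] [278.4471 217.7502]
[234 112  10 173 417] [238.6835 196.9041]
[315 115   7 170 394] [318.165  210.7081]
40 [280.5858 218.6535]
57 [280.7049 226.833 ]
```

>>> apply_moves --pt "0 0 0.025 0 0" --pt "0 0 0.05 0 0" --pt "0 0 0.068 0 0" --pt "0 0 0.072 0 0" --pt "0 0 0.072 0 0"

```text
time_s: 10.45
ee_pos: [531.6, -31.4, 39.7]
ee_rot: [-180.0, -0.1, 146.6]
force: [-0.0, 0.4, 0.5]
gripper_width: 45.5
gripper_force: 0.0
```

>>> apply_moves --pt "0 0 0 0 -0.3" --pt "0 0 0 0 -0.5" --pt "0 0 0 0 -0.6" --pt "0 0 0 0 -0.65" --pt "0 0 0 0 -0.7" --grip_force 10

```text
time_s: 10.95
ee_pos: [531.4, -31.2, 40.6]
ee_rot: [180.0, 0.0, 146.6]
force: [-0.1, -0.3, 1.0]
gripper_width: 13.9
gripper_force: 4.2
```

>>> apply_moves --pt "0 0 0 0 -0.75" --pt "0 0 0 0 -0.85" --pt "0 0 0 0 -1" --pt "0 0 0 0 -1"

```text
time_s: 11.35
ee_pos: [531.5, -31.2, 40.6]
ee_rot: [180.0, 0.0, 146.6]
force: [-0.2, -1.5, 4.7]
gripper_width: 14.1
gripper_force: 10.0
```

>>> apply_moves --pt "0 0 0 0 -1" --pt "0 0 0 0 -1" --pt "0 0 0 0 -1" --grip_force 45

```text
time_s: 11.65
ee_pos: [531.5, -31.2, 40.6]
ee_rot: [180.0, 0.0, 146.6]
force: [-2.2, -0.5, 4.9]
gripper_width: 13.8
gripper_force: 45.0
```

>>> apply_moves --pt "0 0 -0.001 0 -1" --pt "0 0 -0.003 0 -1" --pt "0 0 -0.006 0 -1" --pt "0 0 -0.01 0 -1" --pt "0 0 -0.015 0 -1"

```text
time_s: 12.15
ee_pos: [531.1, -31.0, 55.3]
ee_rot: [-180.0, -0.0, 146.6]
force: [0.5, -0.2, -3.3]
gripper_width: 14.0
gripper_force: 45.0
```

```bash
python3 -c "
from h import *
s=env.state();print(s['force'],s['torque'],s['ee_pos'])
I=cams.grab_frame('wrist');w=cam('wrist',s)
cv2.imwrite('pics/x1.png',I)
h=cv2.cvtColor(I,cv2.COLOR_BGR2HSV);m=cv2.inRange(h,(5,150,60),(18,255,255))
n,l,st,ce=cv2.connectedComponentsWithStats(m)
for i in np.argsort(-st[1:,4])[:3]+1:print(st[i],ce[i])
"
```

```text
[ 0.51 -0.18 -3.28] [-0.03  0.04 -0.04] [531.13 -31.03  55.27]
[ 264  208   31   77 2194] [279.1 247.7]
[218 114  11 143 562] [222.77 182.87]
[330 120  11 137 481] [334.78 191.28]
```

```bash
python3 -c "
from h import *
for n in('scene','side'):
    I=cv2.imread(f'pics/{n}.png');h=cv2.cvtColor(I,cv2.COLOR_BGR2HSV);m=cv2.inRange(h,(50,120,50),(72,255,255));m[:130]=0
    cs=cv2.findContours(m,0,2)[0];C=max(cs,key=cv2.contourArea);q=cv2.approxPolyDP(cv2.convexHull(C),5,True)[:,0]
    c=cam(n);P=np.array([onz(c,p,3)[:2] for p in q])
    full=np.array([onz(c,p,3)[:2] for p in np.argwhere(cv2.drawContours(np.zeros(m.shape,np.uint8),[C],0,1,-1))[:,::-1]],dtype=np.float32)
    r=cv2.minAreaRect(full);print(n,len(q),P.tolist(),P.mean(0),r)
np.set_printoptions(precision=4)
go(427.5,301.5,144,146.6)
"
```

```text
scene 4 [[400.6943093248941, 341.22388120907203], [545.0027359046986, 339.8219526151829], [543.8487513078283, 194.33493444805765], [396.6539324417822, 198.33055047482253]] [471.55 268.43] ((472.0111999511719, 269.0252380371094), (149.3688201904297, 147.54510498046875), 88.73056030273438)
side 4 [[540.2749265860089, 335.1463014690207], [538.5499706662007, 204.831128546144], [397.7827390471332, 204.99157500310093], [401.2196955450337, 342.40234659983696]] [469.46 271.84] ((468.495849609375, 273.9630432128906), (142.31561279296875, 142.86595153808594), 89.1612319946289)
t 12.2 pos [531.851  -31.108   56.2761] rot [179.9565   0.0648 146.6083] w 13.508409865018098 delta m [ 0.2701  0.2203 -0.0879] rad 0.0
```

>>> apply_moves --pt "0 0 -0.008 0 -1" --pt "0 0 -0.02 0 -1" --pt "0 0 -0.035 0 -1" --pt "0 0 -0.05 0 -1" --pt "0 0 -0.06 0 -1"

```text
time_s: 12.7
ee_pos: [532.0, -31.1, 117.2]
ee_rot: [179.9, 0.1, 146.6]
force: [0.2, -0.5, -3.4]
gripper_width: 13.6
gripper_force: 45.0
```

>>> apply_moves --pt "0 0 -0.01 0 -1" --pt "0 0 -0.018 0 -1" --pt "0 0 -0.023 0 -1" --pt "0 0 -0.025 0 -1" --pt "0 0 -0.025 0 -1"

```text
time_s: 13.2
ee_pos: [531.3, -31.1, 140.2]
ee_rot: [180.0, -0.0, 146.6]
force: [0.3, 0.0, -2.3]
gripper_width: 13.5
gripper_force: 45.0
```

>>> apply_moves --pt "0.004 0.003 0 0 -1" --pt "0.012 0.01 0 0 -1" --pt "0.025 0.02 0 0 -1" --pt "0.04 0.032 0 0 -1" --pt "0.055 0.044 0 0 -1"

```text
time_s: 13.7
ee_pos: [508.6, 37.6, 140.0]
ee_rot: [-180.0, -0.1, 146.6]
force: [0.1, -0.5, -3.3]
gripper_width: 14.1
gripper_force: 45.0
```

>>> apply_moves --pt "0.016 0.013 0 0 -1" --pt "0.032 0.026 0 0 -1" --pt "0.048 0.039 0 0 -1" --pt "0.064 0.052 0 0 -1" --pt "0.08 0.065 0 0 -1"

```text
time_s: 14.2
ee_pos: [477.3, 136.1, 140.1]
ee_rot: [-180.0, -0.0, 146.7]
force: [-0.6, 0.8, -3.4]
gripper_width: 13.5
gripper_force: 45.0
```

>>> apply_moves --pt "0.016 0.013 0 0 -1" --pt "0.032 0.026 0 0 -1" --pt "0.048 0.039 0 0 -1" --pt "0.064 0.052 0 0 -1" --pt "0.079 0.064 0 0 -1"

```text
time_s: 14.7
ee_pos: [446.4, 232.9, 140.1]
ee_rot: [-180.0, -0.0, 146.7]
force: [0.5, 0.4, -3.1]
gripper_width: 13.7
gripper_force: 45.0
```

>>> apply_moves --pt "0.015 0.012 0 0 -1" --pt "0.028 0.022 0 0 -1" --pt "0.038 0.031 0 0 -1" --pt "0.046 0.038 0 0 -1" --pt "0.05 0.042 0 0 -1"

```text
time_s: 15.2
ee_pos: [428.7, 294.8, 140.2]
ee_rot: [180.0, -0.0, 146.7]
force: [-0.5, -0.3, -3.6]
gripper_width: 13.5
gripper_force: 45.0
```

>>> apply_moves --pt "0.003 0.002 0 0 -1" --pt "0.005 0.003 0 0 -1" --pt "0.0055 0.0035 0 0 -1" --pt "0.0055 0.0035 0 0 -1" --pt "0.0055 0.0035 0 0 -1"

```text
time_s: 15.7
ee_pos: [426.7, 299.3, 140.2]
ee_rot: [-180.0, 0.0, 146.6]
force: [-0.4, 0.2, -2.4]
gripper_width: 13.2
gripper_force: 45.0
```

```bash
python3 - <<'E'
from h import *
np.set_printoptions(precision=4,suppress=True)
s=env.state();print(s["force"],s["torque"],s["qvel"]);go(426.5,299.5,143.6,146.6)
R=Ro.from_euler("xyz",s["ee_rot"],degrees=True).as_matrix()
for n in("scene","side","wrist"):
    I=cams.grab_frame(n);cv2.imwrite(f"pics/f_{n}.png",I);c=cam(n,s)
    B=s["ee_pos"]+R@np.array([-51.7,0.5,18.5]);print(n,"ball pred",proj(c,B),B)
    h=cv2.cvtColor(I,cv2.COLOR_BGR2HSV);m=cv2.inRange(h,(3,130,50),(20,255,255))
    k,l,st,ce=cv2.connectedComponentsWithStats(m)
    print([ (st[i].tolist(),ce[i].round(1).tolist()) for i in np.argsort(-st[1:,4])[:5]+1])
    if n!="wrist":
        u,v=proj(c,B).astype(int)
        g=cv2.cvtColor(I,cv2.COLOR_BGR2GRAY);t=h[v-16:v+16:2,u-18:u+18:2]
        print("gray");print("\n".join(" ".join(f"{x:3d}" for x in r) for r in g[v-14:v+16:2,u-18:u+19:2]))
E
```

```text
[-0.3742  0.1866 -2.4408] [-0.0086 -0.0186 -0.0068] [-0.0357  0.1005  0.0292  0.006  -0.1054 -0.0605]
t 15.7 pos [426.724  299.303  140.2467] rot [-179.9951    0.0016  146.5776] w 13.163897457756681 delta m [ 0.0003  0.     -0.0034] rad -0.0
scene ball pred [289.9572 122.8252] [470.1494 271.242  121.7481]
[([342, 37, 67, 33, 1337], [375.8, 53.1]), ([501, 123, 59, 25, 485], [524.6, 135.0]), ([367, 202, 38, 23, 343], [386.1, 212.7]), ([148, 282, 13, 13, 137], [153.6, 288.2]), ([281, 101, 6, 20, 85], [283.8, 111.1])]
gray
 18  20  21  25  31  26  52  50  19  44 128 127 126 126 124 128 127 128 126
  3  23  20  23  30  23  51  50  20  42 121 123 128 126 127 126 127 123 126
 83  96  44  21  30  23  52  52  19  43  68 112 120 118 117 117 120 118 114
 93  93  91  34  30  21  52  50  17  71  91  76 110 108 107 107 106 108 108
 94  93  93  91  28  23  52  50  71  95  92  81  81 110 110 107 109 108 108
 94  94  93  94  74  41  52  48  81  86  92 123 104 104 110 108 110 109 113
 66  93 119 110  94  80  57  82  81  87  85  79 132  98 106 110 109 110 108
 71  78  91  89 117 108 103  73  86  95  91
[... 1523 characters left out ...]
 83  77  82 133 160 158 145 122 117 147
124 137 142 154 157 159 159 150 133 123 124 136 154 154 134 119 114 135 157
138 137 136 137 133 138 141 150 155 153 159 158 146 125 113 120 143 161 164
140 144 140 144 136 139 136 137 136 140 164 140 119 113 131 153 165 168 166
142 142 142 142 141 140 141 141 140 145 146 118 118 141 160 164 165 169 168
143 144 142 141 140 143 143 143 145 142 131 127 150 164 170 168 168 170 169
wrist ball pred [279.5406 329.5137] [470.1494 271.242  121.7481]
[([264, 208, 31, 77, 2237], [279.0, 247.8]), ([218, 114, 11, 143, 610], [222.9, 184.8]), ([330, 140, 10, 117, 489], [334.4, 197.5]), ([265, 314, 29, 6, 161], [279.1, 316.4]), ([240, 305, 4, 21, 52], [241.1, 315.5])]
```

>>> apply_moves --pt "0.0005 0 -0.001 0 -1" --pt "0.0005 0 -0.0025 0 -1" --pt "0.0005 0 -0.0035 0 -1" --pt "0.0005 0 -0.0035 0 -1" --pt "0.0005 0 -0.0035 0 -1"

```text
time_s: 16.35
ee_pos: [426.2, 299.9, 143.8]
ee_rot: [180.0, 0.0, 146.6]
force: [-0.5, 0.3, -4.2]
gripper_width: 13.6
gripper_force: 45.0
```

```bash
python3 - <<'E'
from h import *
c=cams.get_calibration("wrist");T=c["tool_from_camera"]
I=cams.grab_frame("wrist");h=cv2.cvtColor(I,cv2.COLOR_BGR2HSV);m=cv2.inRange(h,(3,90,40),(22,255,255))
P=[]
for v in range(125,250,3):
    L=np.flatnonzero(m[v,205:250]);Rr=np.flatnonzero(m[v,310:360])
    if 3<len(L)<14 and 3<len(Rr)<14:
        u=cv2.undistortPoints(np.array([[[L.mean()+205,v]],[[Rr.mean()+310,v]]],float),c["mtx"],np.array([c["k1"],0,0,0.]))[:,0]
        d=62/(u[1,0]-u[0,0]);P.append(T[:3,:3]@np.array([u.mean(0)[0]*d,u.mean(0)[1]*d,d])+T[:3,3])
P=np.array(P);print(len(P),P[0],P[-1]);f=np.polyfit(P[:,0],P[:,2],1);print("pitch deg",np.degrees(np.arctan(f[0])),f)
s=env.state();print(s["time_s"],s["ee_pos"],s["ee_rot"],s["force"],s["qvel"],s["gripper_width"])
E
```

```text
42 [71.3   0.24 23.21] [ 1.29  0.2  22.91]
pitch deg 0.10644667795540716 [ 0.   22.95]
16.4 [426.14 299.92 143.75] [180.    -0.   146.61] [ 0.21 -0.03 -3.16] [ 0.    0.05 -0.    0.04  0.06 -0.01] 13.749018194865483
```

The tray is level to about 0.1°, at rest, with its underside about 100 mm above the mat and the ball over the middle. Handing in.

```bash
python3 -c "
from workcell import env
print(env.job_done())"
```

```text
the job is handed in; nothing more can be done
None
```

The job is handed in at about 16 s of the 54 s allowed: the steel ball sits in the tray's pocket, and the tray is held by its handle over the mat, level to about 0.1° and at rest, its underside about 100 mm above the mat and the ball within a few mm of the mat's centre by my estimate; no verdict was returned.

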